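# Snap the terminal cap onto the bare battery post and keep it pressed

## Robot

A 6-joint arm with a two-finger parallel gripper is mounted at the origin on the work surface. World frame = base frame: x ahead of the robot, y to its left, z up, the work surface at z = 0. Lengths are in m, angles in rad, forces in N, time in s.
With the tool pointing down it reaches from about 0.275 to 0.975 m from the base axis. Payload 8.4 kg.
Tool frame: the origin (TCP) lies midway between the tips of the shut fingers; the grasp point (between the pads) lies 19 mm behind it; z points along the fingers, y is the line along which they close (so a half turn about z gives the same grasp; the last joint's range is limited). The gripper opens to 92 mm and grips with 3 to 60 N. Pads are 20 mm wide; open, the fingers measure 128 mm over their backs; the gripper's body (75 mm by 189 mm) begins 69 mm behind the grasp point.
Start: joints at [-1.304, 0.353, 1.633, -0, 1.155, -0.002], TCP at [0.166, -0.603, 0.215] pointing down, gripper open.
Joint ranges: [-2.63, 2.63], [-0.92, 2.1], [0.06, 2.66], [-1.3, 4.44], [0, 2.69], [-3.02, 3.02]. Speed limits (rad/s): [2.22, 2.22, 2.79, 3.14, 3.14, 3.14].

## Interface

Orientations are given as a unit quaternion [x, y, z, w].
In Python, from workcell import env gives the robot as it stands.
- The arm moves only by the shell command python3 nudge.py FILE [OPENING] [FORCE], which reads ROWS from the file FILE. ROWS is a JSON list of rows, 1 to 8 of them, each of 6 numbers: dx, dy, dz in units of 20 mm, then a rotation vector rx, ry, rz in rad; each row is the pose to reach, as a shift and turn from the pose commanded when the command began, along the tool's axes at that moment; what a row does not reach only later rows make up. A row lasts 1/12 s, in which the tool goes at most 0.0417 m and 0.125 rad, less where a joint would pass 70% of its speed; a pose out of reach is approached as far as the arm can. OPENING is the finger opening in m, set as the command begins (- or left out keeps the last). The fingers move at their own pace and stop on an object; FORCE is the grip in N (left out, the last holds). Time passes only in rows, so rows that do not move let the fingers close. It prints the time, the measured TCP pose, the force, the opening and the grip force at its end. Input that does not fit is refused with a message, and nothing moves.
- env.get_obs(): the state, without advancing time (a new reading comes with each control period).
- env.get_image(name): name is "side" or "top"; returns the picture (480x640x3 uint8, red, green, blue); there is no depth.
- env.calibration(name): a dict with "vertical_fov" (degrees; the focal length in pixels is half the picture's height over the tangent of half this angle, whatever the lens; pixels are square), "cx", "cy" (the principal point, pixels), "k1" (the pictures are not rectified: a ray, as slopes to the right and down, at radius r is drawn at 1 + k1 r^2 times it, then the intrinsics apply), "origin" and "attitude" of the camera in the world. Camera axes: x right, y down, z forward; pixel columns grow to the right and rows downward; lengths in m; the calibration is good to about 2 mm. A picture is of the moment at which its call begins. calibration takes no time and is no camera call.
- env.job_done(): hands the job in; it is judged then, once.
The state is a dict: "clock": time; "joint_pos": joint angles; "qvel": joint speeds; "joint_efforts": joint torques, N m; "position": TCP position; "tool_rot": TCP orientation; "force": force on the tool from outside, world axes, zero at the start; "ft_torque": the same for the moment, N m; "finger_gap": finger opening in m; "grasp_force": force on a finger pad.
Only numpy, scipy, OpenCV 4.12 (cv2) and the standard library are available. Lean on these libraries where they do the work, as an engineer would, in place of code of your own. Each camera call takes 0.05 s, during which the arm holds its last target. There are 200 camera calls.

## Task

Pick up the tall ribbed insulating cap from the rubber mat and press it, open end down, onto the one bare terminal post of the battery pack until it snaps over the post's detents. After the click keep pressing, so that the cap stays upright and the sprung ring beneath it is squeezed firmly down, and finish there, still pressing on the cap without letting up; leave the other loose things where they are.

Things in the scene. Friction and masses are not known exactly. Their poses are not given: they have to be found in the camera images.
- cap: the loose snap cap: plain grey plastic hollow cylinder, 35 mm outside diameter, 42 mm tall, fine upright ribs, flat solid top (upper 10 mm solid), a flat black disc on the top; stands open end down on the mat; about 40 g. Origin at the centre of its open lower end, z up through the top. Mouth: a lip 23 mm inside diameter and 3 mm high; above it the bore is 29 mm wide and 32 mm deep from the mouth
- post: the bare steel terminal post, fixed upright on the pack in a row with two posts that already wear caps (75 mm to the next post): 20 mm diameter, its top 36 mm above the origin and tapered over the last 7 mm to 8 mm diameter. Origin on the pack's top surface at the post's axis, z up
- balls (a point): on the bare post's axis, 20 mm above its origin, level with the centres of four spring-loaded steel balls that stand out to 27 mm across. The cap's mouth meets them 4 mm above this point; the push peaks at about 10 N some 2 mm lower, falls to nothing about 1 mm below this point, then the balls snap out over the lip and draw the cap down (click); 8 mm below it the mouth meets the ring
- ring (a joint): the sprung black ring round the foot of the bare post, 40 mm diameter, top 12 mm above the post's origin when free. Value: how far it is pushed down, m, 0 to 0.004 (stop). About 3 N start it, then 2.5 N per mm: 8 N at 2 mm, 13 N at 4 mm; beyond the stop it is rigid
- pack: the battery pack, fixed: grey modules between pale end plates, 250 mm (x) by 240 mm (y) by 100 mm tall. Origin at the centre of its underside. The three posts stand in a row along its y, at x = -75 mm and y = -75, 0 and 75 mm (which of the three is bare varies); two black rods along y at x = -24 and 24 mm stand 13 mm above its top
- mat: flat black rubber mat, fixed, 180 x 180 x 6 mm, origin at the centre of its underside; carries the cap, the plug and the spacer about 105 mm apart
- plug: bystander on the mat: squat grey stepped plug, 46 mm diameter, 18 mm tall, origin at the centre of its underside
- spacer: bystander on the mat: bare aluminium tube spacer, 28 mm diameter, 22 mm tall, origin at the centre of its underside
- socket: bystander standing on the far half of the pack: steel socket, 24 mm diameter, 30 mm tall
- driver: bystander: screwdriver with black handle lying on the bench to the right of the mat
- bottle: bystander: clear bottle, 52 mm diameter, 150 mm tall, beyond the mat to the right
- busbar: bystander: flat copper bar 100 x 22 x 5 mm lying beyond the mat
- wrench: bystander: steel wrench lying on the bench to the left of the pack
- jar: bystander: white jar 60 mm diameter, 70 mm tall, on the far left

How it is judged:
By the outcome, as a careful person would: the job done as asked, in the order asked, and still so for the second after the job is handed in, while the arm keeps its last pose, push and grip.
It also fails if it takes over 45 s, if anything falls off the work surface, if the arm or the gripper's body presses on something with over 40 N, if the wrist force passes 120 N, or if a joint passes its speed limit or range.

## Working session

There is one attempt and no reset: what is moved stays moved. The work goes in short steps, Python scripts to look and compute and a shell command to move; the robot and the scene stay as the last step left them, time stands still between calls to the robot, and variables do not carry over. Pictures are saved under pics/ and viewed, at most 10 in all, crops included, and the job is handed in when it is done.

```bash
ls; mkdir -p pics; python3 - <<'E'
from workcell import env
import cv2
for n in("side","top"):
    c=env.calibration(n);print(n,c)
    cv2.imwrite(f"pics/{n}0.png",env.get_image(n)[:,:,::-1])
o=env.get_obs();print(o)
E
```

```text
nudge.py
pics
workcell.py
side {'vertical_fov': 48.07945399095809, 'cx': 320.94830090091443, 'cy': 238.7715311583926, 'k1': -0.042295748728363856, 'origin': array([ 0.49492122, -0.91862839,  0.90628348]), 'attitude': array([ 0.91083433, -0.04347761,  0.01964869, -0.41000542])}
top {'vertical_fov': 56.6283681815638, 'cx': 313.24667368268894, 'cy': 239.23067971122154, 'k1': -0.11200741652758633, 'origin': array([ 0.4863821 , -0.03265509,  1.16581226]), 'attitude': array([ 0.71213322, -0.701247  ,  0.02964023, -0.01550407])}
{'clock': 0.1, 'joint_pos': array([-1.30438128e+00,  3.53547849e-01,  1.63402323e+00,  7.58074577e-06,
        1.15520165e+00, -2.42172252e-03]), 'qvel': array([ 7.90979437e-05, -7.95887541e-04, -5.07392922e-04, -1.29397452e-04,
        6.05596634e-04, -1.78899604e-03]), 'joint_efforts': array([-5.78031486e-04, -5.94903409e+01, -3.34932446e+01,  6.98233629e-02,
        1.83578907e-02, -4.74459682e-05]), 'position': array([ 0.16588406, -0.60214426,  0.21397379]), 'tool_rot': array([ 9.90979476e-01,  1.34012425e-01, -7.42200110e-05, -5.85358492e-04]), 'force': array([-0.01685468,  0.95872577, -0.27404124]), 'ft_torque': array([-0.02348969,  0.00475235, -0.00584289]), 'grasp_force': 0.0, 'finger_gap': 0.09199532736111102}
```

View pics/side0.png

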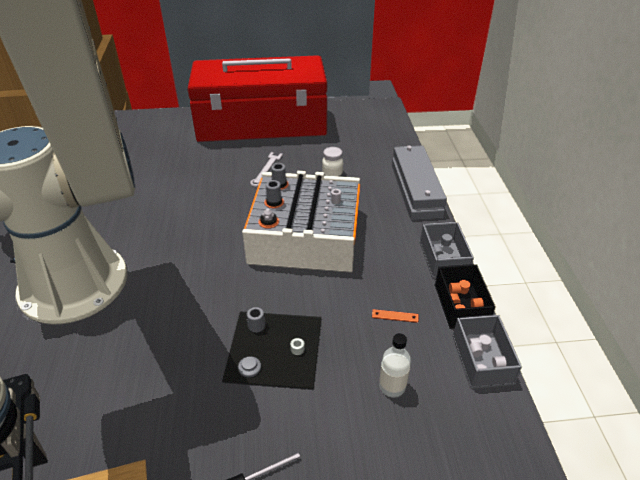

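View pics/top0.png

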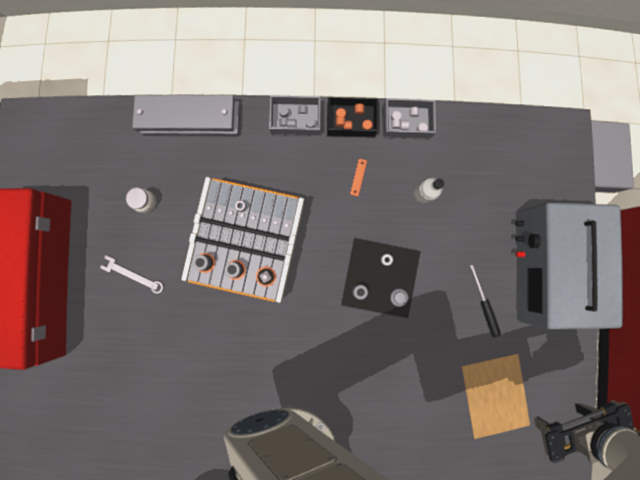

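The side view shows the bare post near (268,216) and the cap near (256,320). In the top view they are near (265,276) and (361,292). I'll enlarge these areas.

```bash
python3 - <<'E'
import cv2,numpy as np
s=cv2.imread("pics/side0.png");t=cv2.imread("pics/top0.png")
f=lambda im,x,y:cv2.resize(im[y:y+30,x:x+40],(400,300),interpolation=cv2.INTER_CUBIC)
cv2.imwrite("pics/m.png",np.vstack([np.hstack([f(s,238,305),f(s,250,201)]),np.hstack([f(t,342,277),f(t,246,261)])]))
E
```

```text
(no output)
```

View pics/m.png

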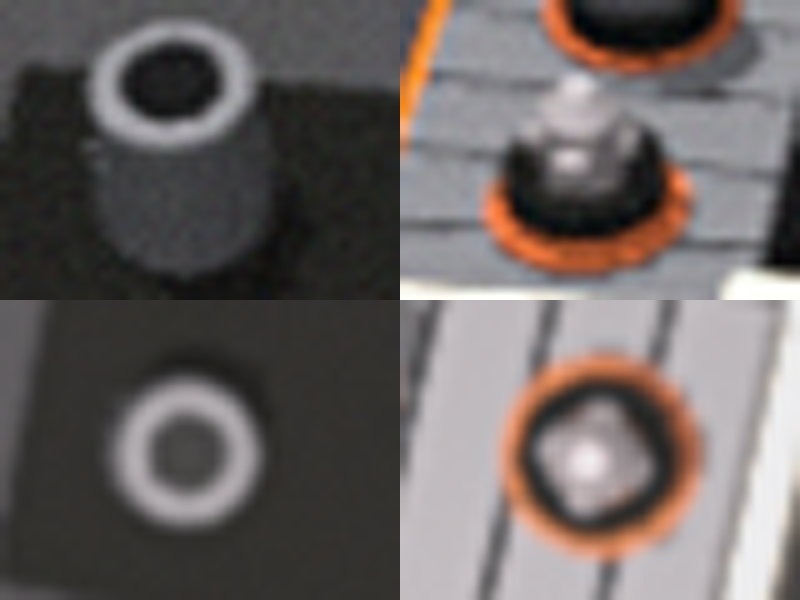

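Crop reading: the cap-top centre is at side (254.65,312.75) and top (360.25,291.75). The post tip is at side (267.55,209.05) and top (264.25,276.75). The foot disc is at top (265.6,275.9).

```bash
cat > h.py <<'E'
from workcell import env
import numpy as np,cv2
from scipy.spatial.transform import Rotation as R
def K(n):
    c=env.calibration(n);f=240/np.tan(np.radians(c["vertical_fov"])/2)
    return c,np.array([[f,0,c["cx"]],[0,f,c["cy"]],[0,0,1.]]),np.array([c["k1"],0,0,0])
def ray(n,p):
    c,k,d=K(n);q=cv2.undistortPoints(np.array([[p]],float),k,d)[0,0]
    v=R.from_quat(c["attitude"]).apply([*q,1]);return c["origin"],v/np.linalg.norm(v)
def tri(ps):
    A=0;b=0
    for n,p in ps.items():
        o,v=ray(n,p);M=np.eye(3)-np.outer(v,v);A=A+M;b=b+M@o
    x=np.linalg.solve(A,b)
    return x,[round(1e3*np.linalg.norm(np.cross(x-ray(n,p)[0],ray(n,p)[1])),2) for n,p in ps.items()]
def atz(n,p,z):
    o,v=ray(n,p);return o+v*(z-o[2])/v[2]
def proj(n,X):
    c,k,d=K(n);r=R.from_quat(c["attitude"]).inv()
    return cv2.projectPoints(np.atleast_2d(X).astype(float),r.as_rotvec(),-r.apply(c["origin"]),k,d)[0][:,0]
E
python3 - <<'E'
from h import *
cs,ct,ps,pt=(254.65,312.75),(360.25,291.75),(267.55,209.05),(264.25,276.75)
print("cap",tri(dict(side=cs,top=ct)),atz("side",cs,.048),atz("top",ct,.048))
print("post",tri(dict(side=ps,top=pt)),atz("side",ps,.136),atz("top",pt,.136))
print("foot",atz("top",(265.6,275.9),.1), atz("top",(265.7,276.0),.112))
for p in [(204,261),(234,269)]: print(atz("top",p,.152))
o=env.get_obs();r=R.from_quat(o["tool_rot"]);print(r.as_matrix())
E
```

```text
cap (array([ 0.42789823, -0.17411585,  0.04993765]), [np.float64(0.13), np.float64(0.13)]) [ 0.42761425 -0.17242833  0.048     ] [ 0.42792875 -0.1743571   0.048     ]
post (array([0.46469456, 0.05866739, 0.13834508]), [np.float64(0.68), np.float64(0.68)]) [0.46528886 0.06164355 0.136     ] [0.46395922 0.05886741 0.136     ]
foot [0.46525158 0.05888515 0.1       ] [0.46525797 0.05761396 0.112     ]
[0.49767446 0.1957575  0.152     ]
[0.48070558 0.12662588 0.152     ]
[[ 9.64081329e-01  2.65607038e-01 -3.03991637e-04]
 [ 2.65607212e-01 -9.64080655e-01  1.14026370e-03]
 [ 9.78960666e-06 -1.18004931e-03 -9.99999304e-01]]
```
Cap at ~(0.4279,-0.1741,0.048 top). Post at (0.4645,0.0588). Good to 2mm; taper 8mm within 23mm lip: ±7.5 mm tolerance to enter, grip compliance helps.  But lateral forces... refine after grasp via images (relative differences: cap over post seen in both cameras).

Two-view heights agree with the text: cap top about 0.050 m and post tip about 0.138 m. Next I move above the cap and turn the finger line across the post row.

Units first: shifts go in units of 20 mm. So 0.25 m is 12.5, -0.234 m is -11.7.

```bash
echo '[[1.75,-1.65,0,0,0,-0.12],[3.5,-3.3,0,0,0,-0.24],[5,-4.7,0,0,0,-0.36],[6.5,-6.1,0,0,0,-0.48],[8,-7.5,0,0,0,-0.6],[9.5,-8.9,0,0,0,-0.72],[11,-10.3,0,0,0,-0.84],[12.5,-11.7,0,0,0,-0.96]]' > rows.txt && python3 nudge.py rows.txt 0.08
cat > d.py <<'E'
import sys
from h import *
o=env.get_obs();r=R.from_quat(o["tool_rot"]);g=np.array([float(a) for a in sys.argv[1:4]])
print("clock",o["clock"],"tcp",o["position"].round(4),"d_tool",r.inv().apply(g-o["position"]).round(4),"yaw_y",np.degrees(np.arctan2(*r.as_matrix()[[1,0],1])).round(1),"tilt",r.as_matrix()[:2,2].round(4),"F",o["force"].round(2))
E
python3 d.py .4279 -.1741 .13
```

```text
clock: 0.77
position: [0.3405, -0.3164, 0.2145]
tool_rot: [0.816, 0.579, 0.0, -0.0]
force: [0.9, 0.5, -0.6]
finger_gap: 0.0798
grasp_force: 0.0
clock 0.7667 tcp [ 0.3405 -0.3164  0.2145] d_tool [0.1632 0.0355 0.0845] yaw_y -19.3 tilt [-0.0001  0.0001] F [ 0.91  0.53 -0.6 ]
```

```bash
echo '[[1.75,0.4,0.75,0,0,-0.03],[3.5,0.8,1.5,0,0,-0.06],[5.25,1.2,2.5,0,0,-0.09],[7,1.55,3.5,0,0,-0.09],[8.15,1.775,4.25,0,0,-0.09],[8.15,1.775,4.25,0,0,-0.09]]' > rows.txt && python3 nudge.py rows.txt && python3 d.py .4279 -.1741 .015; python3 - <<'E'
from h import *
a=env.get_image("side")[260:380,180:340,::-1];b=env.get_image("top")[230:350,290:450,::-1]
cv2.imwrite("pics/a.png",cv2.resize(np.hstack([a,b]),(800,300),interpolation=cv2.INTER_CUBIC))
E
```

```text
clock: 1.27
position: [0.428, -0.1728, 0.1269]
tool_rot: [0.789, 0.614, -0.001, -0.002]
force: [-0.1, -0.2, 0.2]
finger_gap: 0.0803
grasp_force: 0.0
clock 1.2667 tcp [ 0.428  -0.1728  0.1269] d_tool [-0.0014  0.0007  0.1119] yaw_y -14.3 tilt [-0.0036  0.0025] F [-0.05 -0.18  0.22]
```

View pics/a.png

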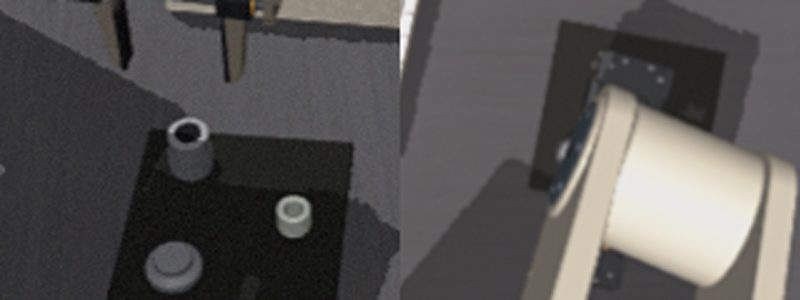

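In the side crop the fingers hover astride the cap, at about (190,150), with the plug and spacer clear. The arm blocks the top view here. Now I descend and close.

Scaled: 0.11 m is 5.5, 0.105 m is 5.25.

```bash
echo '[[-0.05,0.05,1.5,0,0,0],[-0.05,0.05,3,0,0,0],[-0.05,0.05,4.5,0,0,0],[-0.05,0.05,5.25,0,0,0],[-0.05,0.05,5.5,0,0,0],[-0.05,0.05,5.5,0,0,0]]' > rows.txt && python3 nudge.py rows.txt && python3 d.py .4279 -.1741 .015
```

```text
clock: 1.87
position: [0.4282, -0.1787, 0.0192]
tool_rot: [0.791, 0.612, -0.0, -0.001]
force: [-0.1, 0.5, 0.3]
finger_gap: 0.0801
grasp_force: 0.0
clock 1.8667 tcp [ 0.4282 -0.1787  0.0192] d_tool [ 0.0044 -0.0015  0.0042] yaw_y -14.5 tilt [-0.0014  0.0004] F [-0.06  0.53  0.29]
```

```bash
echo '[[0,0,0,0,0,0],[0,0,0,0,0,0],[0,0,0,0,0,0]]' > rows.txt && python3 nudge.py rows.txt && python3 d.py .4279 -.1741 .015
```

```text
clock: 2.12
position: [0.4299, -0.1785, 0.0209]
tool_rot: [0.79, 0.613, 0.001, 0.001]
force: [0.6, -0.3, -0.4]
finger_gap: 0.08
grasp_force: 0.0
clock 2.1167 tcp [ 0.4299 -0.1785  0.0209] d_tool [ 0.0038 -0.003   0.0059] yaw_y -14.5 tilt [ 0.0023 -0.001 ] F [ 0.6  -0.35 -0.44]
```

Scaled: 0.005 m is 0.25, 0.004 m is 0.2.

```bash
echo '[[0.2,-0.15,0.25,0,0,0],[0.2,-0.15,0.25,0,0,0],[0.2,-0.15,0.25,0,0,0],[0.2,-0.15,0.25,0,0,0]]' > rows.txt && python3 nudge.py rows.txt && python3 d.py .4279 -.1741 .015; echo '[[0,0,0,0,0,0],[0,0,0,0,0,0]]' > rows.txt && python3 nudge.py rows.txt >/dev/null && python3 d.py .4279 -.1741 .015
```

```text
clock: 2.45
position: [0.427, -0.1731, 0.0147]
tool_rot: [0.79, 0.613, -0.0, 0.0]
force: [-0.3, -0.1, 0.4]
finger_gap: 0.08
grasp_force: 0.0
clock 2.45 tcp [ 0.427  -0.1731  0.0147] d_tool [-0.0008  0.0011 -0.0003] yaw_y -14.4 tilt [-0. -0.] F [-0.29 -0.06  0.36]
clock 2.6167 tcp [ 0.4272 -0.1733  0.0146] d_tool [-0.0006  0.0009 -0.0004] yaw_y -14.4 tilt [ 0.0001 -0.0001] F [-0.09 -0.06 -0.23]
```

```bash
echo '[[0,0,0,0,0,0],[0,0,0,0,0,0],[0,0,0,0,0,0],[0,0,0,0,0,0],[0,0,0,0,0,0],[0,0,0,0,0,0],[0,0,0,0,0,0],[0,0,0,0,0,0]]' > rows.txt && python3 nudge.py rows.txt 0.02 35 && python3 d.py .4639 .0589 .171
```

```text
clock: 3.28
position: [0.427, -0.1732, 0.0146]
tool_rot: [0.79, 0.613, 0.0, -0.0]
force: [0.2, 0.2, 0.6]
finger_gap: 0.035
grasp_force: 35.0
clock 3.2833 tcp [ 0.427  -0.1732  0.0146] d_tool [ 0.234  -0.0222 -0.1564] yaw_y -14.4 tilt [-0.  0.] F [0.18 0.17 0.63]
```

Grasp is good: 35.0 mm opening at 35 N. Next I lift and carry it to above the post.

Scaled: -0.175 m is -8.75, -0.17 m is -8.5.

```bash
echo '[[0,0,-1,0,0,0],[0,0,-2.5,0,0,0],[0,0,-4.25,0,0,0],[0,0,-6,0,0,0],[0,0,-7.5,0,0,0],[1,-0.1,-8.5,0,0,0],[2.5,-0.25,-8.75,0,0,0],[4,-0.4,-8.75,0,0,0]]' > rows.txt && python3 nudge.py rows.txt && python3 d.py .4639 .0589 .18
```

```text
clock: 3.95
position: [0.4404, -0.0936, 0.1918]
tool_rot: [0.791, 0.612, 0.001, 0.002]
force: [1.0, 0.4, -0.1]
finger_gap: 0.0345
grasp_force: 35.0
clock 3.95 tcp [ 0.4404 -0.0936  0.1918] d_tool [ 0.1535 -0.0157  0.0118] yaw_y -14.6 tilt [ 0.0041 -0.0009] F [ 1.03  0.38 -0.09]
```

```bash
echo '[[1.75,-0.15,0,0,0,0],[3.5,-0.3,0,0,0,0],[5.25,-0.45,0,0,0,0],[6.75,-0.6,0,0,0,0],[7.5,-0.7,0,0,0,0],[7.5,-0.7,0,0,0,0],[7.5,-0.7,0,0,0,0],[7.5,-0.7,0,0,0,0]]' > rows.txt && python3 nudge.py rows.txt && python3 d.py .4639 .0589 .18; python3 - <<'E'
from h import *
a=env.get_image("side")[130:270,200:320,::-1];b=env.get_image("top")[206:346,200:320,::-1]
cv2.imwrite("pics/b.png",cv2.resize(np.hstack([a,b]),(800,467),interpolation=cv2.INTER_CUBIC))
E
```

```text
clock: 4.62
position: [0.4627, 0.0544, 0.1894]
tool_rot: [0.79, 0.613, -0.0, 0.0]
force: [0.3, -0.4, -0.3]
finger_gap: 0.0344
grasp_force: 35.0
clock 4.6167 tcp [0.4627 0.0544 0.1894] d_tool [0.0047 0.     0.0094] yaw_y -14.4 tilt [-0.0005 -0.0004] F [ 0.32 -0.35 -0.27]
```

View pics/b.png

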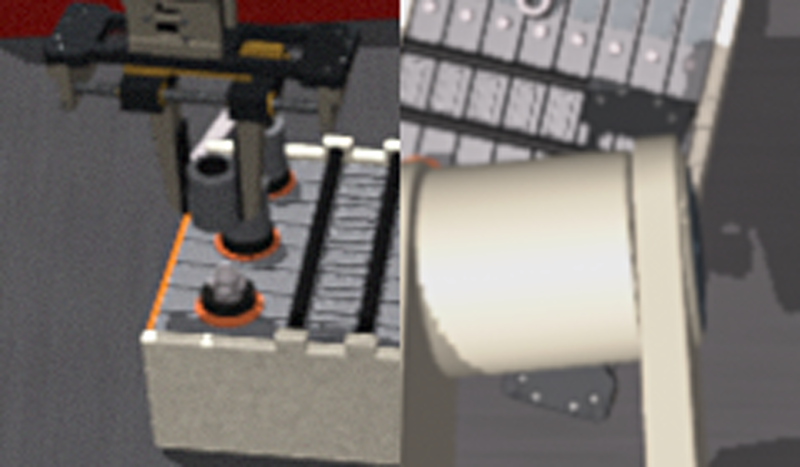

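The side crop shows the cap held upright at about (212,190), above the post tip at about (228,270). The top view is blocked. I'll line up lower and check with a close crop from the side.

Scaled: 0.0045 m is 0.225, 0.022 m is 1.1.

```bash
echo '[[0.225,0,0.4,0,0,0],[0.225,0,0.8,0,0,0],[0.225,0,1.1,0,0,0],[0.225,0,1.1,0,0,0],[0.225,0,1.1,0,0,0],[0.225,0,1.1,0,0,0]]' > rows.txt && python3 nudge.py rows.txt && python3 d.py .4639 .0589 .168; python3 - <<'E'
from h import *
im=env.get_image("side");cv2.imwrite("pics/c0.png",im[:,:,::-1])
cv2.imwrite("pics/c.png",cv2.resize(im[165:235,235:305,::-1],(560,560),interpolation=cv2.INTER_CUBIC))
p=env.get_obs()["position"]
q=np.array([p+[0,0,.0334],p-[0,0,.0086],[.4645,.0588,.136]])
print(proj("side",q),(proj("side",q)-[235,165]+.5)*8-.5)
E
```

```text
clock: 5.22
position: [0.4642, 0.0592, 0.1675]
tool_rot: [0.79, 0.613, -0.0, -0.0]
force: [-1.3, 0.3, -0.3]
finger_gap: 0.0345
grasp_force: 35.0
clock 5.2167 tcp [0.4642 0.0592 0.1675] d_tool [-0.0004 -0.0002 -0.0005] yaw_y -14.4 tilt [-0.0004 -0.0001] F [-1.31  0.33 -0.31]
[[265.21842696 186.75191227]
 [266.47404702 201.76162484]
 [267.23242763 209.83525244]] [[245.24741571 177.51529818]
 [255.29237614 297.59299869]
 [261.35942103 362.18201954]]
```

View pics/c.png

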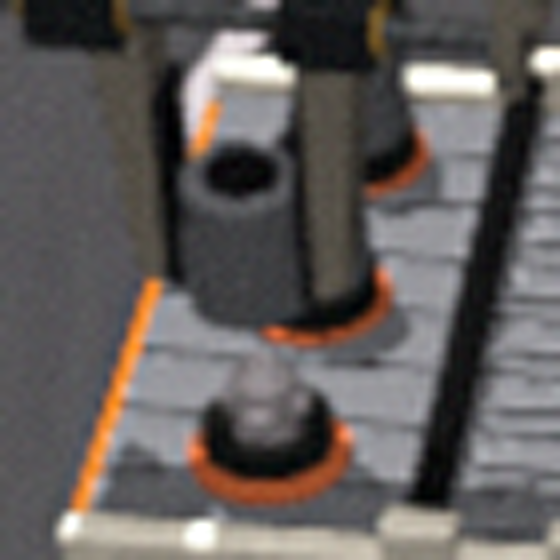

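The black disc on the cap is at crop (241,172), predicted (245,177). The post tip is at (263,357), predicted (261,362). So the cap needs to go about 1 mm towards +x. I descend over the taper and watch the side forces.

Scaled: 0.023 m is 1.15, 0.018 m is 0.9.

```bash
echo '[[0,0.05,0,0,0,0],[0,0.05,0.3,0,0,0],[0,0.05,0.6,0,0,0],[0,0.05,0.9,0,0,0],[0,0.05,1.15,0,0,0],[0,0.05,1.15,0,0,0],[0,0.05,1.15,0,0,0]]' > rows.txt && python3 nudge.py rows.txt && python3 d.py .4650 .0588 .1355
```

```text
clock: 5.85
position: [0.4648, 0.059, 0.1441]
tool_rot: [0.79, 0.613, -0.0, -0.0]
force: [-0.2, 0.7, -0.4]
finger_gap: 0.0346
grasp_force: 35.0
clock 5.85 tcp [0.4648 0.059  0.1441] d_tool [-0.0002  0.0003  0.0086] yaw_y -14.4 tilt [-0.0011 -0.0001] F [-0.19  0.73 -0.42]
```

Scaled: 0.009 m is 0.45, 0.006 m is 0.3.

```bash
echo '[[0,0,0.15,0,0,0],[0,0,0.3,0,0,0],[0,0,0.45,0,0,0],[0,0,0.45,0,0,0],[0,0,0.45,0,0,0],[0,0,0.45,0,0,0]]' > rows.txt && python3 nudge.py rows.txt && python3 d.py .4650 .0588 .1355
```

```text
clock: 6.35
position: [0.4652, 0.0591, 0.1356]
tool_rot: [0.79, 0.613, 0.0, 0.0]
force: [-0.5, -0.1, 0.2]
finger_gap: 0.0345
grasp_force: 35.0
clock 6.35 tcp [0.4652 0.0591 0.1356] d_tool [-0.0003 -0.0001  0.0001] yaw_y -14.4 tilt [0. 0.] F [-0.49 -0.07  0.24]
```

There is no side contact so far. I press through the detents with a firmer grip.

```bash
echo '[[0,0,0,0,0,0],[0,0,0.1,0,0,0],[0,0,0.2,0,0,0],[0,0,0.25,0,0,0],[0,0,0.25,0,0,0]]' > rows.txt && python3 nudge.py rows.txt - 50 && python3 d.py .4650 .0588 .1225
```

```text
clock: 6.77
position: [0.4658, 0.0593, 0.1311]
tool_rot: [0.79, 0.613, 0.001, 0.0]
force: [-0.7, -0.1, 7.5]
finger_gap: 0.0344
grasp_force: 50.0
clock 6.7667 tcp [0.4658 0.0593 0.1311] d_tool [-0.0007 -0.0007  0.0086] yaw_y -14.4 tilt [0.0013 0.0004] F [-0.74 -0.07  7.55]
```

Scaled: 0.008 m is 0.4, 0.006 m is 0.3.

```bash
echo '[[0,0,0.1,0,0,0],[0,0,0.2,0,0,0],[0,0,0.3,0,0,0],[0,0,0.4,0,0,0],[0,0,0.4,0,0,0],[0,0,0.4,0,0,0]]' > rows.txt && python3 nudge.py rows.txt && python3 d.py .4650 .0588 .1225
```

```text
clock: 7.27
position: [0.4647, 0.059, 0.1221]
tool_rot: [0.79, 0.613, -0.0, -0.0]
force: [2.1, 1.3, -4.2]
finger_gap: 0.0343
grasp_force: 50.0
clock 7.2667 tcp [0.4647 0.059  0.1221] d_tool [-0.0001  0.0003 -0.0004] yaw_y -14.4 tilt [-0.001  -0.0002] F [ 2.14  1.3  -4.21]
```

It clicked: the force rose to 7.5 N, then turned to a downward pull. Now I press the ring.

```bash
echo '[[0,0,0.05,0,0,0],[0,0,0.1,0,0,0],[0,0,0.15,0,0,0],[0,0,0.2,0,0,0],[0,0,0.2,0,0,0],[0,0,0.2,0,0,0],[0,0,0.2,0,0,0]]' > rows.txt && python3 nudge.py rows.txt && python3 d.py .4650 .0588 .117
```

```text
clock: 7.85
position: [0.465, 0.059, 0.1189]
tool_rot: [0.79, 0.613, -0.0, -0.0]
force: [-2.1, 0.3, 6.4]
finger_gap: 0.0342
grasp_force: 50.0
clock 7.85 tcp [0.465  0.059  0.1189] d_tool [-0.0002  0.      0.0019] yaw_y -14.4 tilt [-0.0002 -0.0001] F [-2.11  0.26  6.39]
```

Scaled: 0.0025 m is 0.125, 0.002 m is 0.1.

```bash
echo '[[0,0,0.05,0,0,0],[0,0,0.1,0,0,0],[0,0,0.125,0,0,0],[0,0,0.125,0,0,0],[0,0,0.125,0,0,0],[0,0,0.125,0,0,0]]' > rows.txt && python3 nudge.py rows.txt && python3 d.py .4650 .0588 .117
```

```text
clock: 8.35
position: [0.4651, 0.059, 0.1168]
tool_rot: [0.79, 0.613, -0.0, -0.0]
force: [-3.7, -0.7, 11.9]
finger_gap: 0.0341
grasp_force: 50.0
clock 8.35 tcp [0.4651 0.059  0.1168] d_tool [-0.0002 -0.     -0.0002] yaw_y -14.4 tilt [-0.0002 -0.0001] F [-3.73 -0.73 11.91]
```

The press is about 12 N with the ring near 3.7 mm. I ease off the small sideways load, add a little push, and look.

```bash
echo '[[0,-0.025,0.025,0,0,0],[0,-0.025,0.04,0,0,0],[0,-0.025,0.04,0,0,0],[0,-0.025,0.04,0,0,0],[0,-0.025,0.04,0,0,0],[0,-0.025,0.04,0,0,0]]' > rows.txt && python3 nudge.py rows.txt && python3 d.py .4650 .0588 .117; python3 - <<'E'
from h import *
im=env.get_image("side")
cv2.imwrite("pics/e.png",cv2.resize(im[165:235,235:305,::-1],(560,560),interpolation=cv2.INTER_CUBIC))
E
```

```text
clock: 8.85
position: [0.465, 0.0591, 0.1165]
tool_rot: [0.79, 0.613, 0.0, 0.0]
force: [-3.7, -1.5, 16.4]
finger_gap: 0.0341
grasp_force: 50.0
clock 8.85 tcp [0.465  0.0591 0.1165] d_tool [-0.0003  0.     -0.0005] yaw_y -14.4 tilt [ 0.0008 -0.0002] F [-3.66 -1.49 16.35]
```

View pics/e.png

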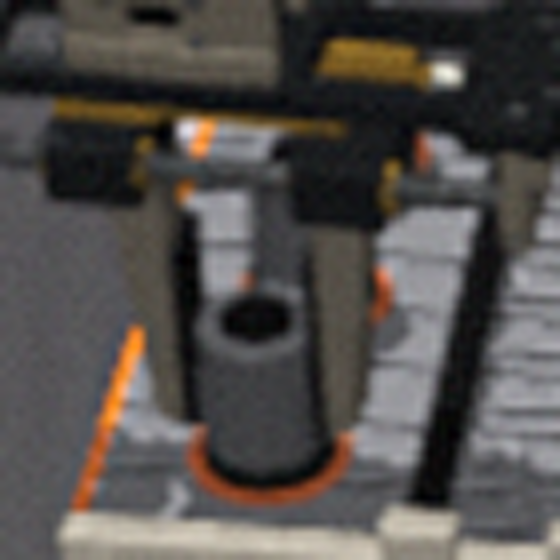

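The cap at crop (255,390) stands upright on the post. Its lower edge is down at the orange foot disc, near (270,475), and the ring is at its stop under about 16 N. Handing in while pressing.

```bash
python3 -c "
from workcell import env
print(env.get_obs()['force']);print(env.job_done())"
```

```text
[-4.7611175  -2.54468937 16.15504863]
the job is handed in; nothing more can be done
None
```

The cap snapped onto the bare post and stands upright; I handed the job in with the arm still pressing at about 16 N, which by the force reading puts the ring at or very near its 4 mm stop, and the arm touched none of the other loose things as far as I could see.

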